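# Open the stack cutter's sprung guard to its index and hold it for loading

## Task

Open the desktop paper cutter for loading: wind the clamp handwheel on its top anticlockwise, with the guard still shut, until you feel it come up against its stop; then lift the sprung clear guard by its yellow bar until the red pointer stands in line with the blue index and keep holding it there, since it snaps shut if let go: the program finishes with the gripper still holding the guard. Never let the pointer run more than 20 mm past the index (that trips the cut-out), leave the index as it is set, and do not disturb the books and the paste jar on the bench.

Things in the scene. Friction and masses are not known exactly. Their poses are not given: they have to be found in the camera images.
- cutter: white desktop stack cutter, fixed to the bench, 500 mm deep (its x, front = -x), 400 mm wide (its y), origin under its middle; steel table 71 mm up; across it a beam housing 160 mm deep whose top is 220 mm up, between 50 mm before and 110 mm behind the origin. The handwheel stands on the housing, the guard hangs before it
- wheel (a joint): angle of the clamp handwheel (rad), growing anticlockwise seen from above, about its upright axis; stays where it is left (friction about 0.22 N m). It starts somewhere short of its stop; the stop is hard and unmarked, 1 to 2.3 rad on from the start, and must be felt
- wheel_hub (a point): point on the handwheel's axis at the height of the rim (256 mm up); chrome wheel 164 mm across, rim 14 mm thick, three spokes, on the housing's top
- wheel_grip (a point): middle of the black upright spinner grip on the wheel's rim, 75 mm from the axis: 24 mm diameter, reaches from 262 to 310 mm up, this point 290 mm up; it turns freely on its own pin, so it can be pinched from above and led round without turning the hand; clear round about
- guard (a joint): opening angle of the clear guard (rad), 0 = shut (sloping 28 degrees down to the front), growing as its front edge rises; a closing spring and its weight pull it shut: 6 to 8 N at the yellow bar near shut and 8 to 11 N at the index; end of travel 1.45
- guard_hinge (a point): middle of the guard's hinge line, which runs along the cutter's y, 186 mm up; the axes are the guard's own: y along the hinge, x from the front edge towards the hinge. The guard is a clear sheet 330 mm wide and 214 mm long in a dark frame
- guard_bar (a point): middle of the yellow round bar for lifting the guard: 15 mm diameter, 146 mm free between two black feet, lying along the cutter's y; its centre is 190 mm from the hinge along the sheet and 40 mm above the sheet (194 mm from the hinge line); about 132 mm up when shut. Best pinched across from above; it may turn between the pads while the guard swings
- pointer_tip (a point): tip of the red pointer that turns with the guard, on the cutter's +y end, outside the white sector plate, 100 mm from the hinge line, in line with the sheet, with a red head 18 mm wide; axes as the guard's
- index (a joint): setting of the blue index on the rim of the white sector plate (rad), on the same scale as joint guard: the guard is at the index when the two values are equal (0.42 to 0.75). Held by friction only; not to be moved
- index_tip (a point): inner end of the blue index tab (30 mm long, 8 mm thick, 24 mm wide, with a thumb screw at its end), 102 mm from the hinge line; its x axis points to the hinge line
- book: finished book with green cover lying on the bench, 125 x 176 x 28 mm, origin under its middle
- block: untrimmed book block without a cover (cream paper) lying on the bench, 119 x 169 x 28 mm, origin under its middle
- paste_jar: white paste jar with red lid on the bench, 72 mm across, 85 mm high, origin under its middle
Things that resemble listed ones, but are neither listed nor needed, are in the scene too. There is more than one size of the paste_jar; the one meant has the size given above.

How it is judged:
By the outcome, as a careful person would: the job done as asked, in the order asked, and still so for the second after the job is handed in, while the arm keeps its last pose, push and grip.
It also fails if it takes over 58 s, if anything falls off the work surface, if the arm or the gripper's body presses on something with over 40 N, if the wrist force passes 120 N, or if a joint passes its speed limit or range.

## Robot

A 7-joint arm with a two-finger parallel gripper is mounted at the origin on the work surface. World frame = base frame: x ahead of the robot, y to its left, z up, the work surface at z = 0. Lengths are in m, angles in rad, forces in N, time in s.
With the tool pointing down it reaches from about 0.35 to 0.9 m from the base axis. Payload 19.9 kg.
Tool frame: the origin (TCP) lies between the finger pads; the fingertips stand 19 mm ahead of it and the grasp point (between the pads) is the TCP; z points along the fingers, y is the line along which they close (so a half turn about z gives the same grasp; the last joint's range is limited). The gripper opens to 94 mm and grips with 3 to 60 N. Pads are 16 mm wide; open, the fingers measure 119 mm over their backs; the gripper's body (75 mm by 177 mm) begins 78 mm behind the grasp point.
Start: joints at [-1.2, 0.417, -0.01, 1.614, 0.005, 1.111, -0.053], TCP at [0.251, 0.572, 0.197] pointing down, gripper open.
Joint ranges: [-2.81, 2.81], [-0.39, 2.02], [-1.27, 1.25], [0.06, 2.57], [-1.19, 4.33], [0.19, 2], [-2.82, 2.82]. Speed limits (rad/s): [1.89, 1.89, 2.39, 2.39, 3.01, 3.01, 3.01].

## Interface

Orientations are given as a 3x3 rotation matrix whose columns are the frame's x, y, z axes.
In Python, from rig import robot gives the robot as it stands. Calls block until the motion is done:
- robot.move_ptp(position, orientation): joint-space move of the TCP to a pose.
- robot.move_linear(position, velocity=0.15, frame=None, threshold=None): straight line of the TCP; frame=None keeps the orientation; velocity is the mean speed in m/s. With threshold (N) it stops when the force on the tool has changed by that much, and returns True; else False.
- robot.goto_joints(angles): joint-space move.
- robot.gripper_to(opening): finger opening in m; the grip force is fixed at half the most; returns when the fingers have stopped.
- robot.pause(seconds).
- robot.ik(position, orientation): joint angles nearest the present ones, or None.
- robot.get_state(): the state.
- robot.grab_frame(name): name is "scene" or "top" or "wrist"; returns the picture (384x512x3 uint8, red, green, blue); there is no depth.
- robot.camera_info(name): a dict with "fx", "fy", "cx", "cy" (pixels), "dist" ([k1, k2, p1, p2, k3] as OpenCV has them; the pictures are not rectified), "rvec" (rotation vector, rad) and "tvec" (3), from world to camera coordinates, as OpenCV has them. Camera axes: x right, y down, z forward; pixel columns grow to the right and rows downward; lengths in m; the calibration is good to about 2 mm. A picture is of the moment at which its call begins: read the wrist's pose just before it. camera_info takes no time and is no camera call; for the wrist camera it gives the pose at the moment of the call.
A pose or a line that the arm cannot do raises robot.PlanningError and nothing moves.
- robot.sign_off(): hands the job in; it is judged then, once.
The state is a dict: "time": time; "qpos": joint angles; "joint_vel": joint speeds; "effort": joint torques, N m; "ee_pos": TCP position; "tool_rot": TCP orientation; "force": force on the tool from outside, world axes, zero at the start; "moment": the same for the moment, N m; "opening": finger opening in m; "grasp_force": force on a finger pad.
Only numpy, scipy, OpenCV 4.12 (cv2) and the standard library are available. Lean on these libraries where they do the work, as an engineer would, in place of code of your own. Each camera call takes 0.05 s, during which the arm holds its last target. There are 200 camera calls.

## Working session

There is one attempt and no reset: what is moved stays moved. The work goes in short steps, each a Python script; the robot and the scene stay as the last script left them, time stands still between calls to the robot, and variables do not carry over. Pictures are saved under pics/ and viewed, at most 10 in all, crops included, and the job is handed in when it is done.

```bash
ls; mkdir -p pics
python3 - <<'E'
from rig import robot
import cv2
for n in("scene","top"):
    f=robot.grab_frame(n); cv2.imwrite(f"pics/{n}0.png",cv2.resize(f[:,:,::-1],(800,600),interpolation=cv2.INTER_CUBIC))
    print(n,robot.camera_info(n))
print(robot.get_state())
E
```

```text
pics
scene {'fx': 352.91001908437596, 'fy': 352.91001908437596, 'cx': 255.76085211595398, 'cy': 194.59097373758587, 'dist': array([0.01830475, 0.        , 0.        , 0.        , 0.        ]), 'rvec': array([ 0.99796599,  2.26293153, -1.19702334]), 'tvec': array([ 0.27521315, -0.13408844,  1.50069029])}
top {'fx': 371.4489232043112, 'fy': 371.4489232043112, 'cx': 249.31350234474323, 'cy': 192.4190207577619, 'dist': array([-0.0341559,  0.       ,  0.       ,  0.       ,  0.       ]), 'rvec': array([ 2.12604314, -2.18205354,  0.13357884]), 'tvec': array([0.18891599, 0.5907787 , 1.1288363 ])}
{'time': 0.1, 'qpos': array([-1.19952773,  0.41788778, -0.01028605,  1.61409158,  0.00473024,
        1.11071806, -0.05301796]), 'joint_vel': array([ 4.19544923e-04, -7.01131363e-05,  1.94233946e-03, -2.23991299e-03,
       -4.44987839e-04,  6.37032347e-04, -2.36411672e-04]), 'effort': array([ 1.76815822e-03, -8.52580118e+01,  6.40039388e-01, -4.26685560e+01,
       -4.88644908e-02,  1.62916014e-02,  7.91685079e-05]), 'ee_pos': array([0.25060784, 0.57218157, 0.1960139 ]), 'tool_rot': array([[-9.16008881e-01,  4.01157857e-01, -3.22692153e-04],
       [ 4.01157969e-01,  9.16008306e-01, -1.03337584e-03],
       [-1.18958145e-04, -1.07603197e-03, -9.99999414e-01]]), 'force': array([ 0.42100199, -0.08103943,  0.31897188]), 'moment': array([-0.01109146, -0.02904227, -0.00633526]), 'grasp_force': 0.0, 'opening': 0.09401100530039762}
```

View pics/scene0.png

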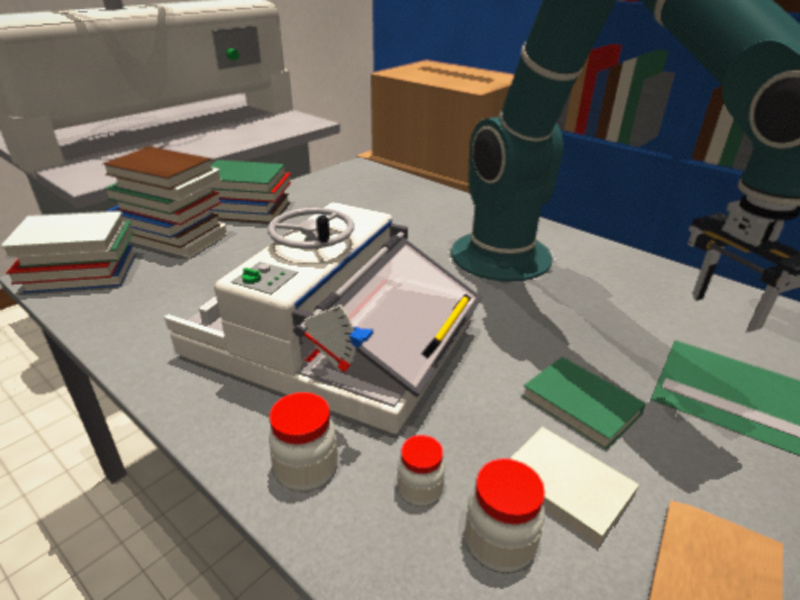

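View pics/top0.png

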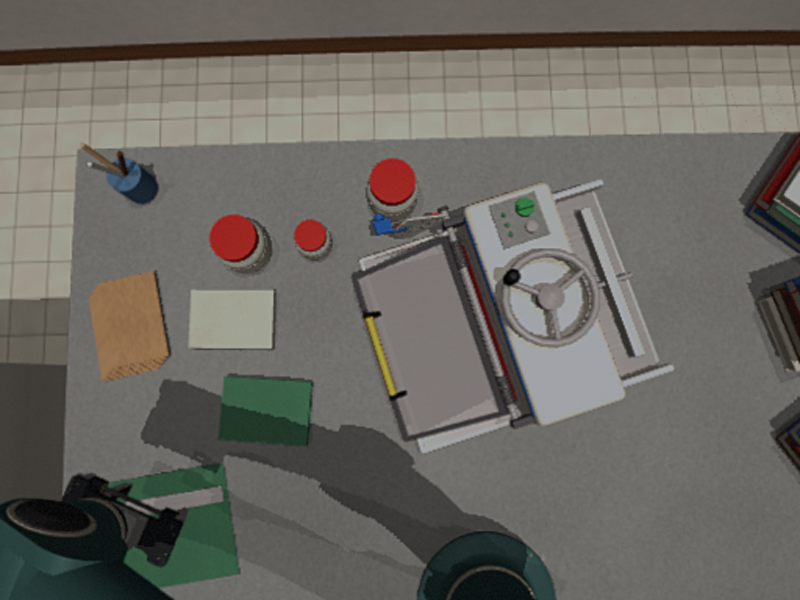

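The scene view shows the cutter with wheel hub at about (311,228), grip at (323,230), yellow bar at (447,325), red pointer at (330,350) and blue index at (361,334). In the top view the hub is at (551,297), the grip at (512,277), the bar from (371,314) to (397,396) and the index at (385,225). There are three jars, and I'll stay clear of all of them.

Enlarged crops next.

Run:
```python
import cv2
from rig import robot
t=robot.grab_frame("top")[:,:,::-1]; s=robot.grab_frame("scene")[:,:,::-1]
cv2.imwrite("pics/t1.png",cv2.resize(t[110:290,215:435],None,fx=3.6,fy=3.33,interpolation=cv2.INTER_CUBIC))
cv2.imwrite("pics/s1.png",cv2.resize(s[120:270,150:310],None,fx=5,fy=4,interpolation=cv2.INTER_CUBIC))
```

```text
(no output)
```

View pics/t1.png

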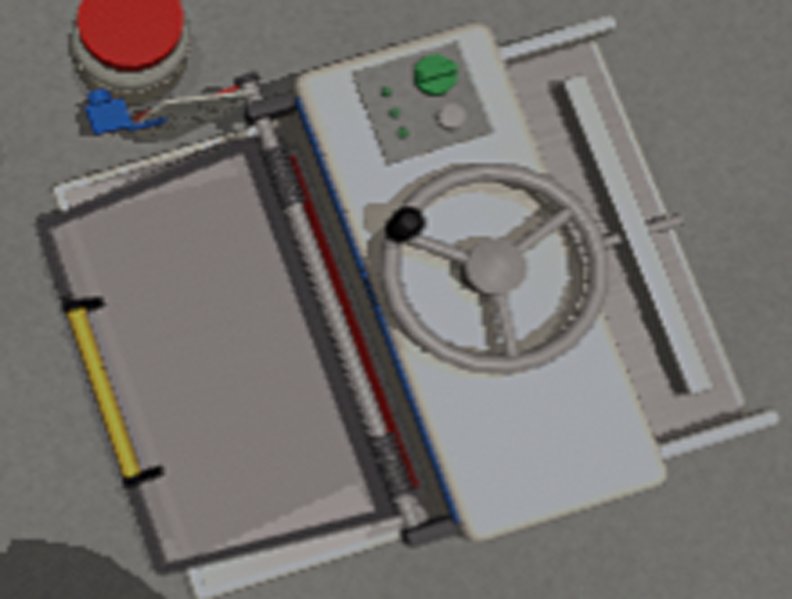

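View pics/s1.png

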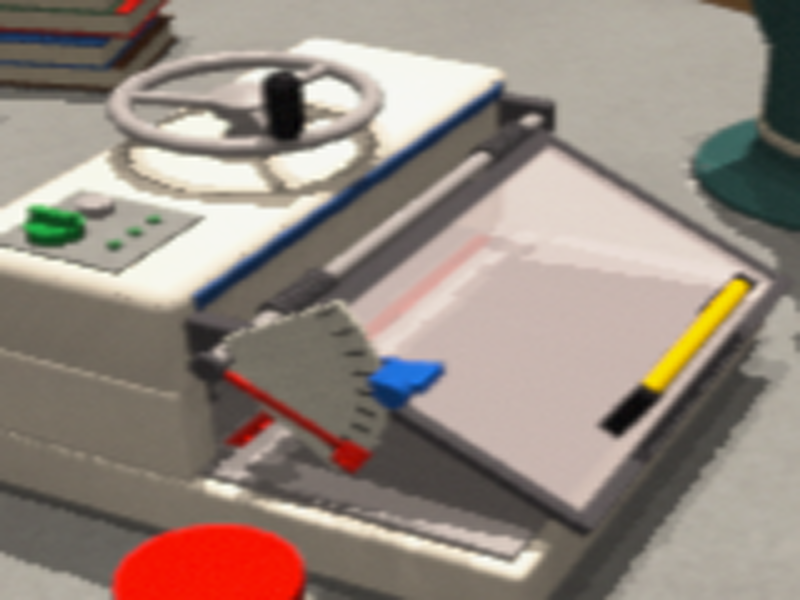

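```bash
cat > h.py <<'E'
import numpy as np, cv2
from rig import robot
from scipy.optimize import least_squares
CI={n:robot.camera_info(n) for n in("top","scene")}
def proj(n,P):
    c=CI[n];K=np.array([[c["fx"],0,c["cx"]],[0,c["fy"],c["cy"]],[0,0,1.]])
    return cv2.projectPoints(np.atleast_2d(P).astype(float),c["rvec"],c["tvec"],K,c["dist"])[0].reshape(-1,2)
def W(p,P):  # cutter->world
    c,s=np.cos(p[2]),np.sin(p[2]);x,y,z=P
    return np.array([p[0]+c*x-s*y,p[1]+s*x+c*y,z])
S0=np.radians(28)
def polar(r,h,th,hx,y): # r along sheet, h above; guard angle th, in cutter frame
    a=th-S0
    return np.array([hx-r*np.cos(a)+h*np.sin(a),y,.186+r*np.sin(a)+h*np.cos(a)])
def barP(p,th,y=0): return W(p,polar(.190,.040,th,p[3],p[9]+y))
E
cat > fit.py <<'E'
from h import *
T=lambda a,b:(215+a/3.6,110+b/3.33); S=lambda a,b:(150+a/5,120+b/4)
# p: X,Y,yaw,hx,hubx,huby,wheel,index,py,gy
def pts(p):
    hub=np.array([p[4],p[5],.256]); g=hub+[.075*np.cos(p[6]),.075*np.sin(p[6]),.032]
    L=[]
    for (x,y),m in zip([(-.05,.2),(.11,.2),(.11,-.2),(-.05,-.2)],[(293,80),(490,24),(667,480),(466,545)]):
        L.append(("top",W(p,(x,y,.217)),T(*m),.5))
    L+= [("top",W(p,hub),T(495.5,268),1),("scene",W(p,hub),S(245,102),1),
     ("top",W(p,g),T(405,224),1),("scene",W(p,g),S(284,105),1),
     ("top",barP(p,0,.073),T(77,308),1),("top",barP(p,0,-.073),T(133,474),1),
     ("scene",barP(p,0,-.073),S(745,282),1),("scene",barP(p,0,.073),S(652,385),1),
     ("scene",W(p,polar(.1,0,0,p[3],p[8])),S(352,460),1),
     ("scene",W(p,polar(.102,0,p[7],p[3],p[8])),S(376,382),1),
     ("top",W(p,polar(.1,0,0,p[3],p[8])),T(140,115),.3)]
    return L
res=lambda p:np.concatenate([w*(proj(n,P)[0]-m) for n,P,m,w in pts(p)])
b=None
for w in (0,2,4):
  for yaw in (-1.9,-1.2):
    r=least_squares(res,[.55,0,yaw,-.06,.03,0,w,.5,.2,0],x_scale=.1)
    if b is None or r.cost<b.cost:b=r
p=b.x;np.save("p.npy",p);print(b.cost,p.round(4));print(res(p).reshape(-1,2).round(1).tolist())
print("hub",W(p,(p[4],p[5],.256)),"bar",barP(p,0),barP(p,p[7]))
E
python3 fit.py
```

```text
7.619703441095871 [ 5.5610e-01 -5.9500e-02 -1.2932e+00 -7.5500e-02  3.2500e-02  2.3000e-03
  2.4623e+00  6.7940e-01  2.1370e-01 -3.2000e-03]
[[-0.4, -1.0], [-0.0, -1.1], [0.7, 1.1], [-0.2, 0.8], [-0.3, -0.6], [0.4, -0.9], [-0.2, -0.1], [-0.2, -1.2], [-0.1, 1.3], [-0.5, 0.5], [-1.0, 0.6], [-1.1, 1.0], [1.0, 0.3], [-0.7, 0.2], [-0.0, 0.6]]
hub [ 0.56719009 -0.09014658  0.256     ] bar [0.48117702 0.1916065  0.13211831] [0.48324968 0.18433234 0.26128526]
```

```bash
cat >> h.py <<'E'
p=np.load("p.npy") if __import__("os").path.exists("p.npy") else None
def R(th): # tool down, closing direction at world angle th
    y=np.array([np.cos(th),np.sin(th),0]);z=np.array([0,0,-1.]);return np.c_[np.cross(y,z),y,z]
if p is not None: RT=R(p[2]+np.pi)
def hub(): return W(p,(p[4],p[5],.290))
def gripP(w): return W(p,(p[4]+.075*np.cos(w),p[5]+.075*np.sin(w),.290))
E
python3 - <<'E'
from h import *
for n,a in [("wheel",[gripP(p[6]+d) for d in np.arange(0,2.5,.4)]),("bar",[barP(p,t) for t in (0,.3,.6,.8)]),("hi",[gripP(p[6])+[0,0,.12],barP(p,0)+[0,0,.12]])]:
    for q in a:
        s=robot.ik(q,RT);print(n,q.round(3),None if s is None else s.round(2))
a=robot.get_state()["ee_pos"]
robot.move_linear(a+[0,0,.22],velocity=.2)
robot.move_ptp(gripP(p[6])+[0,0,.13],RT)
np.save("wi.npy",robot.camera_info("wrist"),allow_pickle=True)
cv2.imwrite("pics/w1.png",cv2.resize(robot.grab_frame("wrist")[:,:,::-1],(768,576)))
print(robot.get_state())
E
```

```text
wheel [ 0.597 -0.021  0.29 ] [-0.36  0.31  0.44  1.58 -0.14  1.28  1.95]
wheel [ 0.567 -0.015  0.29 ] [-0.4   0.25  0.45  1.65 -0.12  1.26  1.93]
wheel [ 0.538 -0.021  0.29 ] [-0.43  0.2   0.49  1.72 -0.1   1.25  1.92]
wheel [ 0.513 -0.038  0.29 ] [-0.47  0.15  0.54  1.78 -0.08  1.24  1.94]
wheel [ 0.497 -0.063  0.29 ] [-0.49  0.12  0.62  1.81 -0.07  1.23  1.99]
wheel [ 0.492 -0.092  0.29 ] [-0.51  0.13  0.7   1.81 -0.09  1.23  2.06]
wheel [ 0.499 -0.121  0.29 ] [-0.5   0.16  0.76  1.79 -0.12  1.24  2.15]
bar [0.481 0.192 0.132] [-0.52  0.3   0.1   1.94 -0.04  0.9   1.44]
bar [0.479 0.199 0.19 ] [-0.55  0.23  0.11  1.89 -0.03  1.02  1.42]
bar [0.482 0.19  0.247] [-0.56  0.18  0.14  1.82 -0.03  1.15  1.44]
bar [0.486 0.174 0.282] [-0.56  0.15  0.17  1.78 -0.03  1.22  1.47]
hi [ 0.597 -0.021  0.41 ] [-0.41  0.27  0.51  1.38 -0.13  1.52  1.95]
hi [0.481 0.192 0.252] [-0.56  0.17  0.14  1.81 -0.03  1.16  1.44]
{'time': 3.9417, 'qpos': array([-0.47621197,  0.28551108,  0.6120136 ,  1.35809429, -0.16265107,
        1.54822489,  1.96958799]), 'joint_vel': array([ 1.96319881e-03, -7.58779165e-04,  2.25919559e-03,  3.57415347e-04,
        8.77348568e-05,  4.16376649e-05, -5.86724789e-05]), 'effort': array([ 3.11993016e-01, -6.77434230e+01,  8.17046911e+00, -4.68849993e+01,
        7.33862235e-02,  6.39894395e-02, -3.10774645e-03]), 'ee_pos': array([ 0.59659214, -0.02032706,  0.41986588]), 'tool_rot': array([[-9.61456706e-01, -2.74956297e-01, -1.94825567e-04],
       [-2.74956321e-01,  9.61456713e-01,  1.06659770e-04],
       [ 1.57989574e-04,  1.56117272e-04, -9.99999975e-01]]), 'force': array([ 0.92895597, -1.03938149, -0.72527756]), 'moment': array([0.0340843 , 0.03445674, 0.03413707]), 'grasp_force': 0.0, 'opening': 0.09399796802394479}
```

View pics/w1.png

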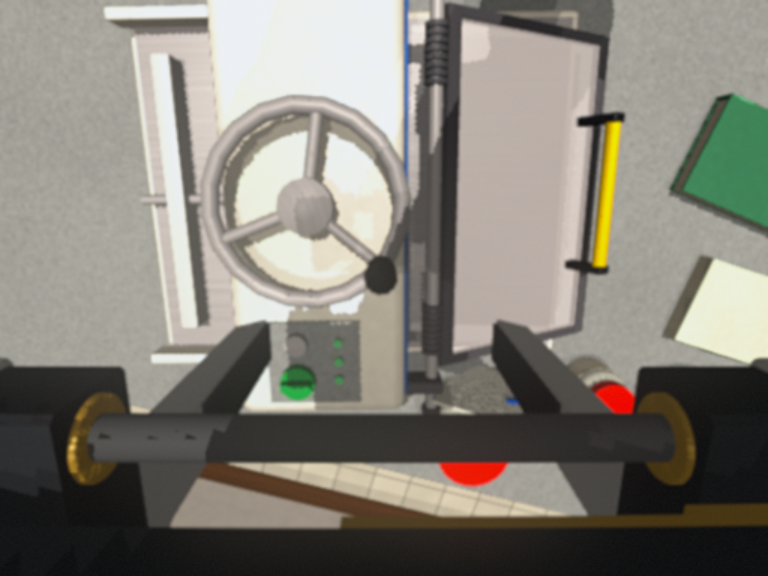

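The wrist view shows the rim centred near (305,201), the black grip at (381,273), and the yellow bar running from (615,122) to (600,267). I'll add these to the fit.

```bash
cat > fit2.py <<'E'
import h; from h import *
h.CI["wrist"]=np.load("wi.npy",allow_pickle=True).item()
src=open("fit.py").read().replace("from h import *","").replace("    return L\n","""    V=lambda a,b:(a/1.5,b/1.5)
    L+=[("wrist",W(p,hub),V(305,201),1),("wrist",W(p,g),V(381,273),1),("wrist",barP(p,0,-.073),V(614,122),1),("wrist",barP(p,0,.073),V(600,267),1)]
    return L
""")
exec(src)
print("grip",gripP(p[6]))
E
python3 fit2.py
```

```text
14.491233767551163 [ 5.5610e-01 -5.9500e-02 -1.2921e+00 -7.6700e-02  3.1200e-02  1.8000e-03
  2.4428e+00  6.9190e-01  2.1500e-01  6.0000e-04]
[[-0.4, -1.0], [-0.1, -1.1], [0.7, 1.1], [-0.2, 0.8], [-0.8, -0.3], [0.8, -0.8], [-0.4, -0.3], [-0.2, -1.0], [-0.9, 0.3], [-1.2, -0.6], [-1.0, 1.3], [-1.1, 1.8], [1.3, 0.7], [-0.5, 0.1], [-0.2, 0.6], [0.5, 0.9], [-0.9, -0.8], [0.1, 0.1], [-1.2, -2.1]]
hub [ 0.56641698 -0.08895659  0.256     ] bar [0.48418908 0.19372629 0.13211831] [0.48653267 0.18553654 0.26351596]
grip [ 0.59785851 -0.02170356  0.29      ]
```

Run:
```python
from h import *
robot.move_linear(gripP(p[6])+[0,0,.002],velocity=.12,frame=RT)
s=robot.get_state();print(s["time"],s["force"].round(1))
robot.gripper_to(0.015)
s=robot.get_state();print(s["time"],s["force"].round(1),s["opening"],s["grasp_force"],s["ee_pos"].round(4))
f0=s["force"]
for i in range(1,7):
    w=p[6]+.1*i
    hit=robot.move_linear(gripP(w)+[0,0,.002],velocity=.04,frame=RT,threshold=20)
    s=robot.get_state();d=s["ee_pos"]-hub();f=s["force"]-f0;u=np.append(d[:2]/np.hypot(*d[:2]),0);t=np.array([-u[1],u[0],0])
    print(i,hit,round(s["time"],2),"rad %.1f tan %.1f z %.1f"%(f@u,f@t,f[2]),"r %.4f"%np.hypot(*d[:2]),round(s["opening"],4),round(s["grasp_force"],1))
    if hit or f@t<-15: break
```

```text
5.1583 [-0.8 -0.2  0.2]
6.2833 [-0.8  0.3 -0.4] 0.021720430459012178 30.000006888385542 [ 0.597  -0.0206  0.292 ]
1 False 6.62 rad -2.0 tan 1.8 z 1.2 r 0.0748 0.0221 30.0
2 False 6.95 rad -4.5 tan 0.0 z 0.9 r 0.0748 0.0217 30.0
3 False 7.28 rad -5.5 tan 1.2 z 0.3 r 0.0747 0.0217 30.0
4 False 7.62 rad -5.3 tan 0.5 z -0.1 r 0.0746 0.0219 30.0
5 False 7.95 rad -6.2 tan 0.4 z -0.3 r 0.0745 0.0219 30.0
6 False 8.28 rad -7.6 tan -0.1 z -1.5 r 0.0744 0.0215 30.0
```

Run:
```python
from h import *
cv2.imwrite("pics/w2.png",np.hstack([cv2.resize(robot.grab_frame("wrist")[:,:,::-1],(400,300)),cv2.resize(robot.grab_frame("scene")[100:220,140:300,::-1],(400,300))]))
```

```text
(no output)
```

View pics/w2.png

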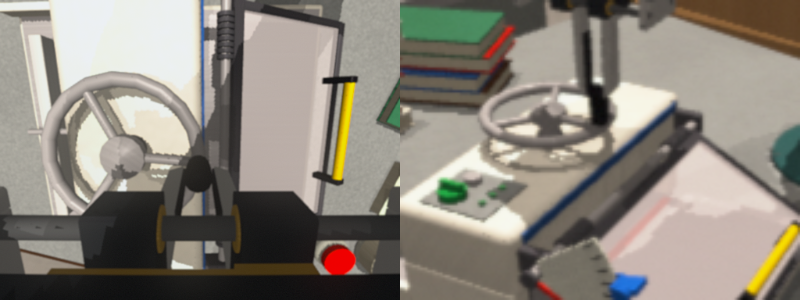

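The wheel has followed: its spoke now points at the grip between the pads. I'll check where the grip sits relative to the TCP, then carry on to the stop.

```bash
cat > wind.py <<'E'
import h; from h import *
h.CI["wrist"]=robot.camera_info("wrist");s=robot.get_state()
for dz in (-.028,0,.02):print((proj("wrist",s["ee_pos"]+[0,0,dz])[0]*.78125).round())
f0=np.array([-.8,.3,-.4])
i=6
while i<27:
    i+=1;w=p[6]+.1*i
    hit=robot.move_linear(gripP(w)+[0,0,.002],velocity=.045,frame=RT,threshold=14)
    s=robot.get_state();d=s["ee_pos"]-hub();f=s["force"]-f0;u=np.append(d[:2]/np.hypot(*d[:2]),0);t=np.array([-u[1],u[0],0])
    print(i,hit,round(s["time"],2),"rad %.1f tan %.1f z %.1f"%(f@u,f@t,f[2]),"r %.4f"%np.hypot(*d[:2]),"lag %.3f"%(((w-(np.arctan2(d[1],d[0])-p[2]))+np.pi)%(2*np.pi)-np.pi),round(s["opening"],4))
    if hit or f@t<-10: break
E
python3 wind.py
```

```text
[198. 163.]
[198. 173.]
[198. 181.]
7 False 8.7 rad -7.8 tan 0.6 z -0.9 r 0.0742 lag -0.003 0.0219
8 False 9.02 rad -8.6 tan 1.1 z -1.8 r 0.0741 lag -0.003 0.0218
9 False 9.33 rad -8.9 tan 1.9 z -3.4 r 0.0740 lag -0.003 0.0218
10 False 9.65 rad -10.4 tan 1.8 z -3.4 r 0.0740 lag -0.003 0.0214
11 False 9.97 rad -11.3 tan 2.3 z -4.6 r 0.0739 lag -0.004 0.022
12 False 10.28 rad -11.5 tan 2.5 z -5.4 r 0.0739 lag -0.003 0.0219
13 False 10.6 rad -11.7 tan 1.9 z -5.9 r 0.0739 lag -0.003 0.0218
14 False 10.92 rad -11.8 tan 1.9 z -6.9 r 0.0739 lag -0.001 0.0218
15 False 11.23 rad -11.6 tan 1.3 z -7.2 r 0.0739 lag -0.001 0.0215
16 False 11.55 rad -11.6 tan 2.1 z -8.4 r 0.0739 lag 0.001 0.0222
17 False 11.87 rad -11.2 tan 1.8 z -7.4 r 0.0739 lag 0.002 0.022
18 True 12.07 rad -0.3 tan -4.1 z 4.3 r 0.0738 lag 0.061 0.022
```

```bash
cat > wind2.py <<'E'
from h import *
f0=np.array([-.8,.3,-.4])
s=robot.get_state();d=s["ee_pos"]-hub();w=(np.arctan2(d[1],d[0])-p[2])%(2*np.pi)
print(w-p[6],s["force"]-f0)
for i in range(1,20):
    w+=.03
    hit=robot.move_linear(gripP(w)+[0,0,.002],velocity=.03,frame=RT,threshold=25)
    s=robot.get_state();d=s["ee_pos"]-hub();f=s["force"]-f0;u=np.append(d[:2]/np.hypot(*d[:2]),0);t=np.array([-u[1],u[0],0])
    print(i,hit,round(s["time"],2),"w %.3f"%((np.arctan2(d[1],d[0])-p[2])%(2*np.pi)-p[6]),"rad %.1f tan %.1f z %.1f"%(f@u,f@t,f[2]),"lag %.3f"%(((w-(np.arctan2(d[1],d[0])-p[2]))+np.pi)%(2*np.pi)-np.pi),round(s["opening"],4))
    if hit or f@t<-14: break
E
python3 wind2.py
```

```text
1.7392202924313356 [1.33519158 3.89737026 4.25737096]
1 False 12.32 w 1.743 rad -7.8 tan -8.2 z -3.6 lag 0.026 0.0219
2 False 12.57 w 1.749 rad -6.0 tan -16.8 z -3.2 lag 0.050 0.0218
```

The stop is felt at 1.745 rad from the start: the torque builds up and the position stops changing. Now I'll release, move above the bar and refine its position.

Run:
```python
import h; from h import *
robot.gripper_to(.05)
a=robot.get_state()["ee_pos"]
robot.move_linear(a+[0,0,.09],velocity=.2)
robot.move_ptp(barP(p,0)+[0,0,.13],RT)
robot.gripper_to(.034)
h.CI["wrist"]=c=robot.camera_info("wrist");im=robot.grab_frame("wrist")
m=cv2.inRange(cv2.cvtColor(im,cv2.COLOR_RGB2HSV),(22,140,100),(35,255,255))
n,l,st,ce=cv2.connectedComponentsWithStats(m);print(st[1:],ce[1:])
k=1+st[1:,4].argmax();ys,xs=np.nonzero(l==k)
rect=cv2.minAreaRect(np.c_[xs,ys].astype(np.float32));print(rect)
for y in(-.073,0,.073):print(proj("wrist",barP(p,0,y)))
K=np.array([[c["fx"],0,c["cx"]],[0,c["fy"],c["cy"]],[0,0,1.]])
xy=cv2.undistortPoints(np.array([[rect[0]]]),K,c["dist"])[0,0]
Rm=cv2.Rodrigues(c["rvec"])[0];o=-Rm.T@c["tvec"];d=Rm.T@np.append(xy,1);print("bar",o+d*(.132-o[2])/d[2],"pred",barP(p,0))
s=robot.get_state();print(s["time"],s["ee_pos"],s["force"])
cv2.imwrite("pics/w3.png",np.hstack([cv2.resize(im[:,:,::-1],(400,300)),cv2.resize(robot.grab_frame("scene")[100:220,140:300,::-1],(400,300))]))
```

```text
[[ 247  112   14  136 1622]] [[253.43588163 178.36806412]]
((253.03115844726562, 179.51913452148438), (135.00369262695312, 12.95309829711914), 89.55585479736328)
[[253.56722053 111.97441184]]
[[253.50423099 181.12781591]]
[[253.44796058 243.44603077]]
bar [0.48263634 0.19274448 0.132     ] pred [0.48418908 0.19372629 0.13211831]
15.4667 [0.48423914 0.19364494 0.26217296] [ 0.24776597  0.1508148  -0.07891506]
```

View pics/w3.png

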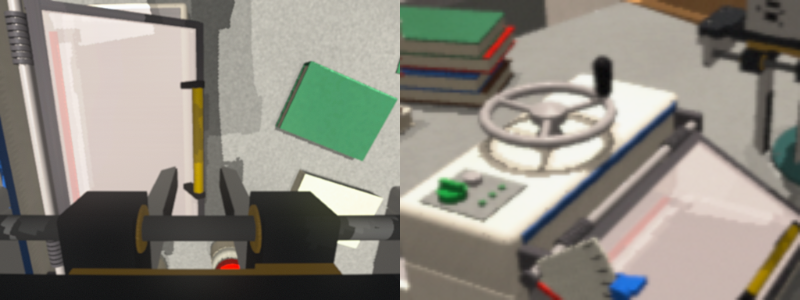

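The bar lies centred between the fingers, with less than 1 mm of cross error. The wheel is at its new angle. Now I'll grasp the bar and lift partway.

Run:
```python
from h import *
o=np.array([0,0,.004])
print(robot.move_linear(barP(p,0)+o,velocity=.1,frame=RT,threshold=12))
robot.gripper_to(.005)
s=robot.get_state();print(s["time"],s["ee_pos"],s["force"].round(1),s["opening"],s["grasp_force"])
for th in np.arange(.08,.49,.08):
    hit=robot.move_linear(barP(p,th)+o,velocity=.05,frame=RT,threshold=30)
    s=robot.get_state();print(round(th,2),hit,round(s["time"],2),s["force"].round(1),(s["ee_pos"]-barP(p,th)-o).round(4),s["opening"].round(4))
    if hit:break
cv2.imwrite("pics/s4.png",cv2.resize(robot.grab_frame("scene")[170:260,180:300,::-1],(800,600),interpolation=cv2.INTER_CUBIC))
```

```text
False
17.5667 [0.48416811 0.19373177 0.13609584] [-0.9 -0.2  1. ] 0.0048017674731001955 0.0Traceback (most recent call last):
  File "<stdin>", line 8, in <module>
AttributeError: 'float' object has no attribute 'round'
```

Run:
```python
from h import *
s=robot.get_state();print(s["time"],s["ee_pos"],s["force"],s["opening"],s["grasp_force"])
cv2.imwrite("pics/w5.png",np.hstack([cv2.resize(robot.grab_frame("wrist")[60:300,100:400,::-1],(400,320)),cv2.resize(robot.grab_frame("scene")[150:270,190:340,::-1],(400,320))]))
```

```text
18.025 [0.48323187 0.19746948 0.15149728] [-0.79965329 -1.10186188 -0.44880015] 0.005005937122710388 0.0
```

View pics/w5.png

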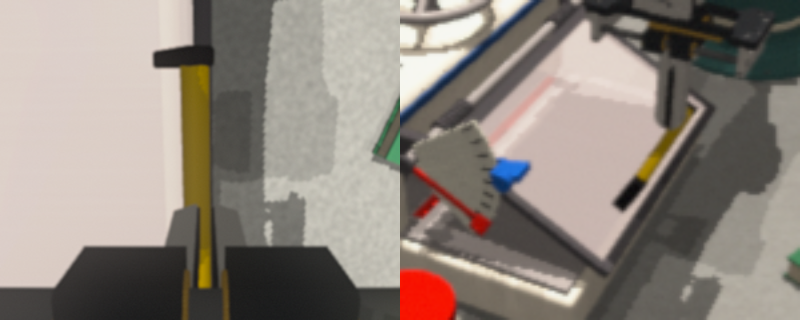

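The wrist crop shows the bar at column ~205 straight under the fingers, and the gripper has closed on nothing. I'll check numerically whether the guard has moved.

Run:
```python
import h; from h import *
def blob(im,lo,hi,roi):
    x0,y0,x1,y1=roi
    m=cv2.inRange(cv2.cvtColor(im[y0:y1,x0:x1],cv2.COLOR_RGB2HSV),lo,hi)
    n,l,st,ce=cv2.connectedComponentsWithStats(m)
    return [(st[k,:4]+[x0,y0,0,0]).tolist()+[int(st[k,4])]+(ce[k]+[x0,y0]).round(1).tolist() for k in range(1,n) if st[k,4]>12]
Y=((20,140,60),(35,255,255));RD=((0,170,90),(6,255,255));B=((100,140,60),(125,255,255))
old=cv2.resize(cv2.imread("pics/scene0.png")[:,:,::-1].copy(),(512,384),interpolation=cv2.INTER_AREA)
new=robot.grab_frame("scene")
for n,im in(("old",old),("new",new)):
    print(n,"Y",blob(im,*Y,(180,150,330,260)),"R",blob(im,*RD,(190,190,240,245)),"B",blob(im,*B,(215,195,250,230)))
h.CI["wrist"]=robot.camera_info("wrist");im=robot.grab_frame("wrist")
print("wrist",blob(im,*Y,(0,0,512,384)))
for th in(0,.05,.1):print(th,[proj("wrist",barP(p,th,y))[0].round(1).tolist() for y in(-.073,.0,.073)],proj("scene",W(p,polar(.1,0,th,p[3],p[8]))).round(1))
s=robot.get_state()
for dz in(-.019,0,.019):print("tcp",dz,proj("wrist",s["ee_pos"]+[0,0,dz]).round(1))
m=cv2.inRange(cv2.cvtColor(im,cv2.COLOR_RGB2HSV),*Y)
for r in range(90,270,12):
    x=np.nonzero(m[r])[0];print(r,(x.min(),x.max(),len(x)) if len(x) else None,end=" ")
```

```text
old Y [[279, 190, 21, 29, 155, 288.9, 203.5]] R [[195, 213, 29, 25, 87, 211.7, 226.8], [196, 224, 8, 7, 26, 199.5, 227.0]] B [[224, 210, 14, 12, 105, 229.8, 214.8]]
new Y [[279, 190, 21, 28, 99, 287.3, 206.2]] R [[195, 213, 29, 25, 89, 211.6, 226.7], [196, 224, 8, 7, 26, 199.5, 227.0]] B [[224, 210, 14, 12, 106, 230.0, 214.8]]
wrist [[236, 108, 23, 169, 2663, 248.6, 179.5], [267, 263, 5, 61, 197, 269.1, 293.5], [237, 265, 5, 58, 159, 238.7, 297.2], [260, 338, 109, 14, 1025, 316.8, 344.5], [166, 344, 95, 8, 416, 213.0, 348.0]]
0 [[247.7, 108.7], [248.0, 212.6], [248.3, 301.2]] [[221.7 235.7]]
0.05 [[251.2, 108.2], [251.3, 216.7], [251.4, 308.6]] [[222.4 234.6]]
0.1 [[254.4, 107.7], [254.2, 221.3], [254.0, 316.7]] [[223.  233.4]]
tcp -0.019 [[253.1 212.4]]
tcp 0 [[253.  221.2]]
tcp 0.019 [[252.9 231.7]]
90 None 102 None 114 (np.int64(237), np.int64(256), 20) 126 (np.int64(237), np.int64(256), 20) 138 (np.int64(237), np.int64(256), 20) 150 (np.int64(238), np.int64(257), 20) 162 (np.int64(238), np.int64(256), 19) 174 (np.int64(238), np.int64(257), 20) 186 (np.int64(238), np.int64(257), 20) 198 (np.int64(239), np.int64(257), 19) 210 (np.int64(239), np.int64(257), 19) 222 (np.int64(250), np.int64(257), 8) 234 (np.int64(250), np.int64(258), 9) 246 (np.int64(250), np.int64(258), 9) 258 (np.int64(249), np.int64(258), 10)
```

The pointer hasn't moved, so the guard is still shut and the bar is where predicted. I'll feel for the bar's height with the closed fingertips.

Run:
```python
from h import *
b=barP(p,0)
robot.move_linear(np.r_[b[:2],.180],velocity=.15,frame=RT)
f0=robot.get_state()["force"]
hit=robot.move_linear(np.r_[b[:2],.125],velocity=.05,frame=RT,threshold=4)
s=robot.get_state();print(hit,s["time"],s["ee_pos"],s["force"]-f0,s["opening"],s["grasp_force"])
cv2.imwrite("pics/w6.png",np.hstack([cv2.resize(robot.grab_frame("wrist")[90:290,160:340,::-1],(400,444)),cv2.resize(robot.grab_frame("scene")[140:240,240:330,::-1],(400,444))]))
```

```text
True 19.4917 [0.48406822 0.19354855 0.12947303] [-1.78526276 -1.79748425  9.94099045] 0.005263441070740945 4.711030893959105
```

View pics/w6.png

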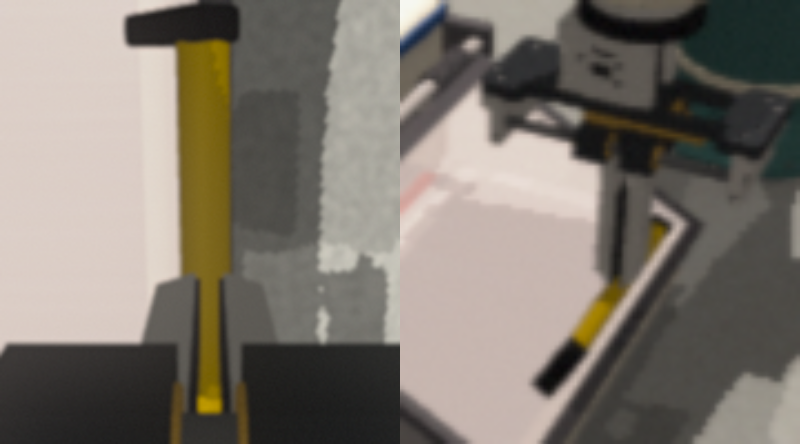

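Run:
```python
import h; from h import *
h.CI["wrist"]=np.load("wi.npy",allow_pickle=True).item()
T=lambda a,b:(215+a/3.6,110+b/3.33); S=lambda a,b:(150+a/5,120+b/4);V=lambda a,b:(a/1.5,b/1.5)
for nm,M in(("-y",[("top",T(133,474)),("scene",S(745,282)),("wrist",V(614,122))]),("+y",[("top",T(77,308)),("scene",S(652,385)),("wrist",V(600,267))])):
    f=lambda P:np.concatenate([proj(n,P)[0]-m for n,m in M])
    r=least_squares(f,[.48,.19,.12]);print(nm,r.x.round(4),r.fun.round(1))
    print(" pred",barP(p,0,-.073 if nm=="-y" else .073))
c=robot.camera_info("wrist");Rm=cv2.Rodrigues(c["rvec"])[0];o=-Rm.T@c["tvec"];s=robot.get_state()
print("cam above tcp",o-s["ee_pos"],c["fx"],"bar depth from width 15mm: see",s["ee_pos"],s["force"],s["opening"])
h.CI["wrist"]=c
print([proj("wrist",barP(p,0,-.073)+[0,0,dz])[0].round(1).tolist() for dz in(0,-.03)])
im=robot.grab_frame("wrist");m=cv2.inRange(cv2.cvtColor(im,cv2.COLOR_RGB2HSV),(20,140,60),(35,255,255))
ys,xs=np.nonzero(m[:215]);print(ys.min(),[int(m[r].astype(bool).sum()) for r in(120,150,180)], "expected width",c["fx"]*.015/(o[2]-.132),c["fx"]*.015/(o[2]-.104))
```

```text
-y [0.4137 0.1723 0.1348] [-0.7 -0.4 -1.3  0.4  0.3 -0.6]
 pred [0.41400613 0.17364265 0.13211831]
+y [0.5556 0.2136 0.1386] [-0.9 -0.3 -1.4  0.1  0.3 -0.6]
 pred [0.55437204 0.21380993 0.13211831]
cam above tcp [-0.06391207 -0.01762916  0.18820725] 298.22399648577886 bar depth from width 15mm: see [0.48404062 0.19352913 0.12964638] [-1.52904237  0.21443384  6.95400513] 0.0048267712889156775
[[253.3, 107.7], [253.4, 109.2]]
107 [23, 23, 22] expected width 24.069263882887896 20.917858858758013
```

The fingertips touch the bar's top at a reported TCP z of 0.1295, and the picture shows the tips standing on the bar. So the real tips sit about 29 mm further back than stated. I'll regrasp that much lower.

```bash
cat > lift.py <<'E'
from h import *
print("grip pred scene",proj("scene",W(p,(p[4]+.075*np.cos(p[6]+1.745),p[5]+.075*np.sin(p[6]+1.745),.286))),"seen ~220.8,131")
o=np.array([0,0,-.025])
b=barP(p,0)
robot.move_linear(b+[0,0,.035],velocity=.15,frame=RT)
robot.gripper_to(.034)
hit=robot.move_linear(b+o,velocity=.08,frame=RT,threshold=8)
s=robot.get_state();print(hit,s["time"],s["ee_pos"],s["force"].round(1))
robot.gripper_to(.005)
s=robot.get_state();print(s["time"],s["ee_pos"],s["force"].round(1),s["opening"],s["grasp_force"])
if s["opening"]>.009:
  for th in np.arange(.08,.41,.08):
    hit=robot.move_linear(barP(p,th)+o,velocity=.06,frame=RT,threshold=30)
    s=robot.get_state();print(round(th,2),hit,round(s["time"],2),s["force"].round(1),(s["ee_pos"]-barP(p,th)-o).round(4),round(s["opening"],4),round(s["grasp_force"],1))
    if hit:break
E
python3 lift.py
```

```text
grip pred scene [[221.37707618 129.85247881]] seen ~220.8,131
False 21.5833 [0.48444782 0.19379393 0.10747951] [ 0.4  0.4 -0.3]
22.0417 [0.48466648 0.19279162 0.10741643] [ 1.  -6.3  2.8] 0.014034011624091167 29.996750056743622
0.08 False 22.45 [ 4.2 -6.1 -7. ] [ 0.0004 -0.0011  0.    ] 0.0143 30.0
0.16 False 22.86 [ 4.9 -5.4 -9.7] [ 0.0003 -0.0011 -0.0001] 0.0141 30.0
0.24 False 23.27 [ 5.  -4.5 -8.6] [ 0.0003 -0.001  -0.0001] 0.0143 30.0
0.32 False 23.68 [ 6.3 -3.5 -9.9] [ 0.0003 -0.0008 -0.0003] 0.0139 30.0
0.4 False 24.08 [ 5.9 -3.8 -9.7] [ 0.0001 -0.0005 -0.0005] 0.0144 30.0
```

The guard is held and the force is about as expected. Now I'll go closer and use image code on the pointer and index.

Run:
```python
from h import *
o=np.array([0,0,-.025])
for th in (.48,.54,.6):
    hit=robot.move_linear(barP(p,th)+o,velocity=.06,frame=RT,threshold=30)
s=robot.get_state();print(hit,s["time"],s["force"].round(1),s["opening"],s["grasp_force"])
im=robot.grab_frame("scene")
hs=cv2.cvtColor(im,cv2.COLOR_RGB2HSV)
for n,lo,hi in(("R",(0,150,80),(6,255,255)),("B",(100,130,50),(125,255,255))):
    m=cv2.inRange(hs,lo,hi)[185:240,185:250];ys,xs=np.nonzero(m);print(n,[(r+185,int(xs[ys==r].min()+185),int(xs[ys==r].max()+185)) for r in np.unique(ys)])
for th in(.5,.6,.7):print(th,[proj("scene",W(p,polar(r,0,th,p[3],p[8])))[0].round(1).tolist() for r in(.0,.085,.1,.102,.117,.132)])
v=cv2.resize(im[185:245,180:260,::-1],(800,600),interpolation=cv2.INTER_CUBIC);cv2.imwrite("pics/s7.png",v)
```

```text
False 25.175 [ 4.3  4.5 -9. ] 0.014174698247036582 29.98660147190094
R [(np.int64(211), 195, 198), (np.int64(212), 195, 202), (np.int64(213), 197, 206), (np.int64(214), 201, 210), (np.int64(215), 205, 215), (np.int64(216), 210, 222), (np.int64(217), 214, 223), (np.int64(218), 218, 223), (np.int64(219), 218, 223), (np.int64(220), 219, 223), (np.int64(221), 219, 224), (np.int64(222), 222, 223), (np.int64(223), 202, 202), (np.int64(224), 201, 203), (np.int64(225), 200, 203), (np.int64(226), 199, 202), (np.int64(227), 198, 202), (np.int64(228), 197, 200), (np.int64(229), 196, 200), (np.int64(230), 195, 199)]
B [(np.int64(185), 199, 202), (np.int64(186), 198, 201), (np.int64(187), 197, 199), (np.int64(188), 196, 198), (np.int64(189), 195, 197), (np.int64(190), 194, 196), (np.int64(191), 192, 195), (np.int64(192), 191, 194), (np.int64(193), 190, 193), (np.int64(194), 190, 192), (np.int64(195), 190, 190), (np.int64(209), 227, 230), (np.int64(210), 227, 238), (np.int64(211), 227, 238), (np.int64(212), 226, 238), (np.int64(213), 225, 238), (np.int64(214), 224, 237), (np.int64(215), 224, 236), (np.int64(216), 225, 235), (np.int64(217), 226, 235), (np.int64(218), 226, 232), (np.int64(219), 226, 231), (np.int64(220), 226, 230), (np.int64(221), 227, 229)]
0.5 [[190.8, 211.3], [219.7, 220.3], [225.0, 222.0], [225.7, 222.2], [231.1, 223.9], [236.5, 225.6]]
0.6 [[190.8, 211.3], [219.3, 217.5], [224.6, 218.7], [225.3, 218.9], [230.7, 220.0], [236.1, 221.2]]
0.7 [[190.8, 211.3], [218.7, 214.6], [223.9, 215.3], [224.6, 215.4], [229.9, 216.0], [235.2, 216.6]]
```

View pics/s7.png

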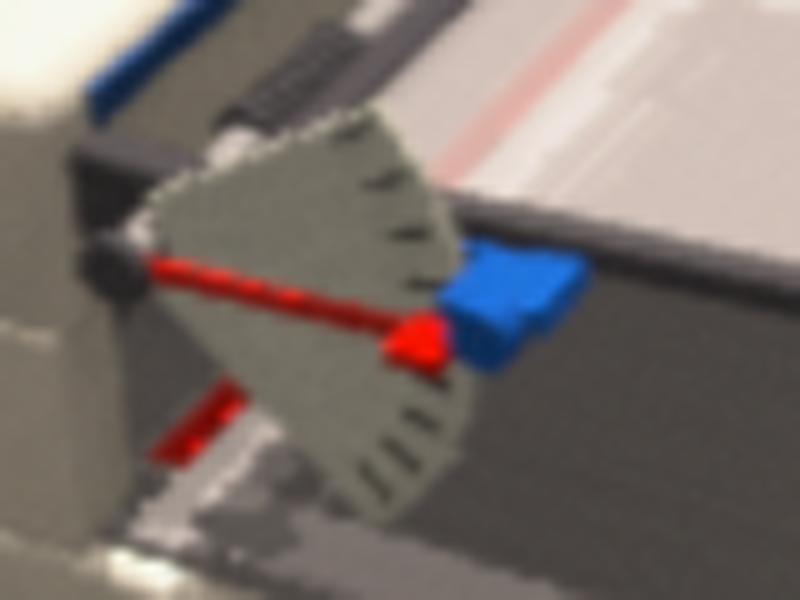

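The enlarged crop puts the red head at about (420,340) and the blue tab's inner end from (465,245) to (485,370). The pointer is still a little below the index. I'll fit the tab model to the blue mask.

Run:
```python
from h import *
im=robot.grab_frame("scene")
def obs(lo,hi,roi):
    x0,y0,x1,y1=roi;m=cv2.inRange(cv2.cvtColor(im,cv2.COLOR_RGB2HSV),lo,hi);k=np.zeros_like(m);k[y0:y1,x0:x1]=m[y0:y1,x0:x1]
    return cv2.resize(k,None,fx=8,fy=8,interpolation=cv2.INTER_LINEAR)>127
B=obs((100,130,50),(125,255,255),(222,205,245,226));Rd=obs((0,150,80),(6,255,255),(216,205,226,226))
def model(r0,r1,hw,hy,th,y):
    P=[W(p,polar(r,t,th,p[3],p[8]+y+s)) for r in(r0,r1) for t in(-hw,hw) for s in(-hy,hy)]
    q=(proj("scene",np.array(P))+.5)*8-.5
    k=np.zeros(B.shape,np.uint8);cv2.fillConvexPoly(k,cv2.convexHull(np.round(q).astype(np.int32)),1);return k>0
def best(M,r0,r1,hw,hy,ys,n):
    R=sorted([((M&(k:=model(r0,r1,hw,hy,t,y))).sum()/(M|k).sum(),round(t,3),round(y,3)) for t in np.arange(.4,.85,.01) for y in ys],reverse=True)[:4];print(n,R)
ys=np.arange(-.03,.031,.004)
best(B,.102,.132,.012,.004,ys,"tab tangential 24")
best(B,.102,.132,.004,.012,ys,"tab y 24")
best(B,.102,.140,.012,.004,ys,"tab tan 24 +screw")
best(B,.102,.140,.004,.012,ys,"tab y 24 +screw")
for dp in(.012,.018,.025): best(Rd,.1-dp,.1,.009,.003,np.arange(-.016,.017,.004),"head %g"%dp)
```

```text
tab tangential 24 [(np.float64(0.6680233771655186), np.float64(0.71), np.float64(-0.006)), (np.float64(0.6603676166873192), np.float64(0.7), np.float64(-0.006)), (np.float64(0.6578238341968912), np.float64(0.72), np.float64(-0.006)), (np.float64(0.6517902944495743), np.float64(0.73), np.float64(-0.002))]
tab y 24 [(np.float64(0.7485380116959064), np.float64(0.73), np.float64(-0.006)), (np.float64(0.7426948051948052), np.float64(0.72), np.float64(-0.006)), (np.float64(0.7154050005761032), np.float64(0.71), np.float64(-0.01)), (np.float64(0.7150199885779555), np.float64(0.71), np.float64(-0.006))]
tab tan 24 +screw [(np.float64(0.6511457378551787), np.float64(0.73), np.float64(-0.002)), (np.float64(0.643403093721565), np.float64(0.74), np.float64(-0.002)), (np.float64(0.6313309776207303), np.float64(0.72), np.float64(-0.002)), (np.float64(0.6236491354466859), np.float64(0.75), np.float64(-0.002))]
tab y 24 +screw [(np.float64(0.6451965065502183), np.float64(0.77), np.float64(0.002)), (np.float64(0.6451099393095214), np.float64(0.75), np.float64(-0.002)), (np.float64(0.6362824836341996)
[... 290 characters left out ...]
13679), np.float64(0.64), np.float64(0.008)), (np.float64(0.6883616543764027), np.float64(0.62), np.float64(0.008))]
head 0.018 [(np.float64(0.6458498023715415), np.float64(0.62), np.float64(0.004)), (np.float64(0.6442533229085223), np.float64(0.64), np.float64(0.008)), (np.float64(0.643303804064617), np.float64(0.63), np.float64(0.008)), (np.float64(0.6430073606729758), np.float64(0.61), np.float64(0.004))]
head 0.025 [(np.float64(0.5214887929261772), np.float64(0.61), np.float64(0.004)), (np.float64(0.5206323136932868), np.float64(0.57), np.float64(0.0)), (np.float64(0.518022657054583), np.float64(0.59), np.float64(0.0)), (np.float64(0.5177623519804002), np.float64(0.58), np.float64(0.0))]
```

```bash
cat > joint.py <<'E'
from h import *
import itertools
IM={n:robot.grab_frame(n) for n in("scene","top")}
def obs(n,lo,hi,roi):
    x0,y0,x1,y1=roi;m=cv2.inRange(cv2.cvtColor(IM[n],cv2.COLOR_RGB2HSV),lo,hi);k=np.zeros_like(m);k[y0:y1,x0:x1]=m[y0:y1,x0:x1]
    return cv2.resize(k,None,fx=6,fy=6,interpolation=cv2.INTER_LINEAR)>127
BL=((100,130,40),(128,255,255));RE=((0,150,60),(6,255,255))
B={"scene":obs("scene",*BL,(222,205,245,226)),"top":obs("top",*BL,(230,128,268,155))}
Rr={"scene":obs("scene",*RE,(216,205,226,226)),"top":obs("top",*RE,(232,133,285,155))}
for nm,D in(("B",B),("R",Rr)):
    ys,xs=np.nonzero(D["top"]);print(nm,"top bbox",xs.min()/6,xs.max()/6,ys.min()/6,ys.max()/6,len(xs)/36)
def model(n,boxes,th,y):
    k=np.zeros(B[n].shape,np.uint8)
    for r0,r1,hw,hy,dy in boxes:
        P=[W(p,polar(r,t,th,p[3],p[8]+y+dy+s)) for r in(r0,r1) for t in(-hw,hw) for s in(-hy,hy)]
        q=(proj(n,np.array(P))+.5)*6-.5
        cv2.fillConvexPoly(k,cv2.convexHull(np.round(q).astype(np.int32)),1)
    return k>0
def fit(M,boxes,name,cams):
    R=[]
    for t in np.arange(.5,.85,.015):
        for y in np.arange(-.03,.04,.003):
            R.append((np.mean([(M[n]&(k:=model(n,boxes,t,y))).sum()/(M[n]|k).sum() for n in cams]),t,y))
    print(name,cams,[tuple(np.round(r,3).tolist()) for r in sorted(R,reverse=True)[:3]])
tabs={"tan":[(.102,.132,.012,.004,0)],"y":[(.102,.132,.004,.012,0)],"tan+s":[(.102,.132,.012,.004,0),(.115,.132,.006,.008,.01)],"y+s":[(.102,.132,.004,.012,0),(.12,.132,.010,.006,0)],"y+s2":[(.102,.132,.004,.012,0),(.132,.140,.006,.006,0)]}
for k,v in tabs.items(): fit(B,v,k,("scene","top"));fit(B,v,k,("top",))
fit(Rr,[(.088,.1,.009,.003,0)],"head",("scene",))
E
python3 joint.py
```

```text
B top bbox 239.0 260.8333333333333 137.0 149.83333333333334 129.66666666666666
R top bbox 250.0 280.8333333333333 135.0 145.83333333333334 33.0
tan ('scene', 'top') [(0.529, 0.71, -0.006), (0.523, 0.725, -0.003), (0.522, 0.695, -0.009)]
tan ('top',) [(0.403, 0.68, -0.006), (0.401, 0.665, -0.003), (0.401, 0.665, -0.006)]
y ('scene', 'top') [(0.702, 0.725, -0.006), (0.682, 0.74, -0.006), (0.681, 0.71, -0.006)]
y ('top',) [(0.671, 0.665, -0.003), (0.666, 0.68, -0.003), (0.666, 0.65, -0.003)]
tan+s ('scene', 'top') [(0.625, 0.71, -0.006), (0.621, 0.695, -0.009), (0.618, 0.725, -0.006)]
tan+s ('top',) [(0.615, 0.755, -0.012), (0.613, 0.755, -0.009), (0.613, 0.77, -0.012)]
y+s ('scene', 'top') [(0.673, 0.725, -0.006), (0.666, 0.74, -0.006), (0.664, 0.71, -0.006)]
y+s ('top',) [(0.661, 0.665, -0.003), (0.657, 0.68, -0.003), (0.657, 0.65, -0.003)]
y+s2 ('scene', 'top') [(0.63, 0.725, -0.006), (0.625, 0.74, -0.006), (0.611, 0.74, -0.003)]
y+s2 ('top',) [(0.604, 0.74, -0.006), (0.604, 0.755, -0.006), (0.602, 0.665, -0.003)]
head ('scene',) [(0.704, 0.65, 0.009), (0.685, 0.635, 0.009), (0.677, 0.635, 0.006)]
```

```bash
python3 - <<'E'
from h import *
o=np.array([0,0,-.025])
for th in (.65,.70): hit=robot.move_linear(barP(p,th)+o,velocity=.05,frame=RT,threshold=25)
s=robot.get_state();print(hit,s["time"],s["force"].round(1),s["opening"],(s["ee_pos"]-barP(p,th)-o).round(4))
E
sed -i '/^for k,v in tabs/,$d' joint.py
cat >> joint.py <<'E'
def fine(M,boxes,name,ys,n="scene"):
    for y in ys:
        R=sorted([((M[n]&(k:=model(n,boxes,t,y))).sum()/(M[n]|k).sum(),t) for t in np.arange(.5,.9,.005)])[::-1][:5]
        print(name,"y",y,"iou %.3f th %.3f"%(R[0][0],np.mean([r[1] for r in R])))
fine(B,tabs["y"],"tab",(-.009,-.006,-.003,0))
for L in(.012,.016,.02): fine(Rr,[(.1-L,.1,.009,.003,0)],"head%g"%L,(0,.003,.006))
m=cv2.inRange(cv2.cvtColor(IM["scene"],cv2.COLOR_RGB2HSV),*RE)[185:240,185:250];ys,xs=np.nonzero(m)
print([(int(c)+185,round(float(ys[(xs==c)&(ys<38)].mean())+185,1)) for c in np.unique(xs) if ((xs==c)&(ys<38)).any()])
print({t:[proj("scene",W(p,polar(r,0,t,p[3],p[8])))[0].round(1).tolist() for r in(0,.1)] for t in(.65,.7,.75)})
E
python3 joint.py
```

```text
False 26.0583 [ 2.8  8.9 -8.2] 0.013750965890501692 [-0.0003  0.0015 -0.0004]
B top bbox 239.0 260.8333333333333 137.0 149.83333333333334 130.66666666666666
R top bbox 250.0 281.8333333333333 135.0 145.83333333333334 42.833333333333336
tab y -0.009 iou 0.708 th 0.710
tab y -0.006 iou 0.736 th 0.725
tab y -0.003 iou 0.711 th 0.735
tab y 0 iou 0.655 th 0.740
head0.012 y 0 iou 0.339 th 0.671
head0.012 y 0.003 iou 0.443 th 0.705
head0.012 y 0.006 iou 0.555 th 0.732
head0.016 y 0 iou 0.430 th 0.670
head0.016 y 0.003 iou 0.498 th 0.710
head0.016 y 0.006 iou 0.558 th 0.726
head0.02 y 0 iou 0.452 th 0.684
head0.02 y 0.003 iou 0.475 th 0.702
head0.02 y 0.006 iou 0.477 th 0.726
[(195, 211.0), (196, 211.0), (197, 211.5), (198, 211.5), (199, 211.5), (200, 212.0), (201, 212.0), (202, 212.0), (203, 212.0), (204, 212.5), (205, 212.5), (206, 212.5), (207, 213.0), (208, 213.0), (209, 213.0), (210, 213.0), (211, 213.5), (212, 213.5), (213, 214.0), (214, 214.0), (215, 214.0), (216, 214.0), (217, 214.5), (218, 215.5), (219, 216.0), (220, 216.0), (221, 215.5), (222, 215.5)]
{0.65: [[190.8, 211.3], [224.3, 217.0]], 0.7: [[190.8, 211.3], [223.9, 215.3]], 0.75: [[190.8, 211.3], [223.4, 213.5]]}
```

```bash
cat >> joint.py <<'E'
print("---")
for t in(.68,.72,.76):
    print(t,"inner",[proj("scene",W(p,polar(.102,h,t,p[3],p[8]-.006+s)))[0].round(1).tolist() for s in(-.012,.012) for h in(.004,-.004)],"outer",[proj("scene",W(p,polar(.132,h,t,p[3],p[8]-.006+s)))[0].round(1).tolist() for s in(-.012,.012) for h in(.004,-.004)])
b=cv2.inRange(cv2.cvtColor(IM["scene"],cv2.COLOR_RGB2HSV),*BL)[206:224,221:241]
V=IM["scene"].max(2)[206:224,221:241]
for r in range(18):print(206+r,"".join(("%4d"%V[r,c]) if b[r,c] else "   ." for c in range(20)))
E
python3 joint.py | sed -n '/---/,$p'
```

```text
---
0.68 inner [[228.2, 210.7], [228.8, 213.4], [223.1, 216.0], [223.8, 218.8]] outer [[238.8, 212.1], [239.4, 214.9], [233.9, 217.6], [234.5, 220.4]]
0.72 inner [[227.7, 209.3], [228.5, 212.0], [222.7, 214.6], [223.5, 217.4]] outer [[238.3, 210.2], [239.0, 213.0], [233.4, 215.7], [234.1, 218.5]]
0.76 inner [[227.3, 207.8], [228.1, 210.6], [222.2, 213.1], [223.1, 216.0]] outer [[237.7, 208.4], [238.5, 211.2], [232.8, 213.8], [233.7, 216.6]]
206    .   .   .   .   .   .   .   .   .   .   .   .   .   .   .   .   .   .   .   .
207    .   .   .   .   .   .   .   .   .   .   .   .   .   .   .   .   .   .   .   .
208    .   .   .   .   .   .   .   .   .   .   .   .   .   .   .   .   .   .   .   .
209    .   .   .   .   .   . 160 171 152   .   .   .   .   .   .   .   .   .   .   .
210    .   .   .   .   .   . 158 201 211 207 187 178 181 182 162 149 132   .   .   .
211    .   .   .   .   .   . 199 219 220 221 218 218 218 218 216 212 187 129   .   .
212    .   .   .   .   . 199 218 221 222 222 221 221 222 221 222 220 169 115   .   .
213    .   .   .   . 192 216 218 220 222 221 221 221 222 222
[... 174 characters left out ...]
 123   .   .   .   .
216    .   .   .   . 102 122 145 181 203 200 181 153 135 126 115   .   .   .   .   .
217    .   .   .   .  87  90  97 115 147 168 157 121  97 106  93   .   .   .   .   .
218    .   .   .   .  87  87  87  89 102 122 120  96   .   .   .   .   .   .   .   .
219    .   .   .   .  87  88  87  88  90 100  93   .   .   .   .   .   .   .   .   .
220    .   .   .   .   .  87  89  88  87  88   .   .   .   .   .   .   .   .   .   .
221    .   .   .   .   .   .  87  86  86   .   .   .   .   .   .   .   .   .   .   .
222    .   .   .   .   .   .   .   .   .   .   .   .   .   .   .   .   .   .   .   .
223    .   .   .   .   .   .   .   .   .   .   .   .   .   .   .   .   .   .   .   .
```

Run:
```python
from h import *
o=np.array([0,0,-.025])
robot.move_linear(barP(p,.72)+o,velocity=.04,frame=RT,threshold=25)
robot.pause(.5)
s=robot.get_state();print(s["time"],s["force"].round(1),s["opening"],s["grasp_force"],(s["ee_pos"]-barP(p,.72)-o).round(4))
im=robot.grab_frame("scene");hs=cv2.cvtColor(im,cv2.COLOR_RGB2HSV)
for n,lo,hi in(("R",(0,150,60),(6,255,255)),("B",(100,130,40),(128,255,255))):
    ys,xs=np.nonzero(cv2.inRange(hs,lo,hi)[205:224,216:245]);print(n,xs.min()+216,xs.max()+216,ys.min()+205,ys.max()+205,ys.mean()+205)
if s["grasp_force"]>20: print(robot.sign_off())
```

```text
27.0083 [ 2.3  8.9 -8.3] 0.01445699867043205 29.94960218667984 [-0.0004  0.0018 -0.0007]
R 216 223 213 218 214.97142857142856
B 225 238 209 221 214.41803278688525
the job is handed in; nothing more can be done
None
```

The job is handed in: the handwheel is wound to its felt stop, about 1.75 rad on from the start, and the gripper is holding the guard at about 0.72 rad, in line with the blue index to within roughly 3 mm by my camera estimate; the first close on the yellow bar missed, and I regrasped before lifting.

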